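# Free the relief valve's lock nut and bleed the valve by its tip

## Task

Unscrew the small knurled lock nut on top of the bronze relief valve, counter-clockwise seen from above, all the way up to its stop (a good half turn, in several grips). Only then press the freed brass tip straight down with closed fingers, gently by feel, with about 10 to 12 N: enough to open the valve but never so hard (14 N) that the tip is overpressed towards its bottom stop. Hold it down for two seconds and let it spring back up. Leave the nut up at its stop and do not disturb the cup and the other parts lying around.

Things in the scene. Friction and masses are not known exactly. Their poses are not given: they have to be found in the camera images.
- valve_top (a point): Centre of the flat top of the round bronze relief-valve body (46 mm across, 40 mm high, fixed on a granite ledge 85 mm high), on the upright axis of neck, nut and tip; z up. Its +y points to the brass funnel, centre 120 mm away, rim 23 mm below this point. A steel neck 13 mm across rises here; the space around neck, nut and tip is free down to the body's top.
- nut_nominal (a point): Nominal centre of the tight lock nut, 33.5 mm above valve_top on the valve axis; fixed, does not rise with the nut. The nut is zinc-plated, knurled, round, 18 mm across, 14 mm high. Neck, nut and tip sit up to 9 mm higher or lower than nominal, all by the same amount, different on every valve and NOT measured.
- tip_nominal (a point): Nominal place of the flat upper end of the released brass tip (8 mm across), 52.5 mm above valve_top, 12 mm above the tight nut's top; fixed, does not move with the tip. The real end is up to 9 mm higher or lower, NOT measured: find it by feel. Tip spring: 3 N to start, then 2 N per mm; open beyond 2.5 mm (8 N); aim for 10 to 12 N; overpressed beyond 5.5 mm (14 N); stop at 6.5 mm.
- nut (a joint): Turn of the lock nut on the stem in rad: 0 tight, grows counter-clockwise seen from above, upper stop 3.8; starts at 0 to 0.4; counts as fully up above 3.3. Steep thread: it climbs 1.8 mm up the stem per rad, so raise the grip along with it. Friction 0.06 N m; stays where it is left. It rides on the stem and meets the neck's shoulder: the tip can only go down by as much as the nut has climbed.
- cup_rim (a point): Centre of the mouth of the loose open steel cup, 64 mm across and 46 mm high, under the funnel's spout; leave alone.
- transducer: Black anodized position transducer, upright, loose: flange 48 mm across, body 30 mm across, 118 mm high with its steel rod; origin at the centre of its underside; leave alone.
- yoke: Zinc-plated U-shaped yoke, loose, 50 x 44 x 58 mm, origin at the centre of its underside; leave alone.
- snubber: Copper pressure snubber, upright, loose, 32 mm across, 62 mm high, origin at the centre of its underside; leave alone.
- oil_jar: Closed amber sample jar, upright, loose, 52 mm across, 75 mm high, origin at the centre of its underside; leave alone.
- spanner: Steel open-ended spanner, loose, lying flat, 150 mm long along its x, origin at the centre of its underside; leave alone.

How it is judged:
By the outcome, as a careful person would: the job done as asked, in the order asked, and still so for the second after the job is handed in, with the robot touching nothing.
It also fails if it takes over 67 s, if anything falls off the work surface, if the arm or the gripper's body presses on something with over 40 N, if the wrist force passes 120 N, or if a joint passes its speed limit or range.

## Robot

A 6-joint arm with a two-finger parallel gripper is mounted at the origin on the work surface. World frame = base frame: x ahead of the robot, y to its left, z up, the work surface at z = 0. Lengths are in m, angles in rad, forces in N, time in s.
With the tool pointing down it reaches from about 0.375 to 0.925 m from the base axis. Payload 5.7 kg.
Tool frame: the origin (TCP) lies on the centre line of the jaws, within the pads' length; the fingertips stand finger_overhang ahead of it and the grasp point (between the pads) lies 8 mm behind it (finger_overhang is the distance from the TCP to the fingertips, in m); z points along the fingers, y is the direction in which the jaws open and shut (so a half turn about z gives the same grasp; the last joint's range is limited). The gripper opens to 88 mm and grips with 3 to 60 N. Pads are 20 mm wide; open, the fingers measure 115 mm over their backs; the gripper's body (75 mm by 178 mm) begins 61 mm behind the grasp point.
Start: joints at [-0.115, 0.359, 1.51, -0, 1.272, -0.115], TCP at [0.6, -0, 0.234] pointing down, gripper open.
Joint ranges: [-2.97, 2.97], [-1.01, 2.36], [0.21, 2.38], [-0.96, 4.11], [0.2, 2.71], [-2.98, 2.98]. Speed limits (rad/s): [2.39, 2.39, 3.14, 3.14, 3.14, 3.14].

## Interface

Orientations are given as a 3x3 rotation matrix whose columns are the frame's x, y, z axes.
In Python, from rig import get_obs, capture, get_calibration, sign_off, finger_overhang gives the robot as it stands. The module is installed in compiled form; this text tells all that it offers.
- The arm moves only by the tool play_rows, never from a script. Its argument "steps" is a list that holds one entry, the list of rows, each a list of 5 numbers: the shift along the tool's x, y, z in cm, then the turn about the tool's z in degrees, then the opening, from 0 (shut) to 1 (fully open). A call has exactly 10 rows; each row is the pose to reach, as a shift and turn from the pose commanded when the call began, along the tool's axes at that moment; what a row does not reach only later rows make up. A row lasts 1/12 s, in which the tool goes at most 41.7 mm and 7.16 degrees, less where a joint would pass 70% of its speed; a pose out of reach is approached as far as the arm can. A call with a gripper value outside its range is refused whole. The fingers move at their own pace and stop on an object; "force" is the grip in N (left out, the last holds). Time passes only in rows, so rows that repeat a pose let the fingers close, or fill a call up. It gives the time, the measured TCP pose, the force and the opening at its end, in the units of the state.
- get_obs(): the state, without advancing time (a new reading comes with each control period).
- capture(name): name is "scene" or "side" or "wrist"; returns the picture (480x640x3 uint8, red, green, blue); there is no depth.
- get_calibration(name): a dict with "fov_y" (degrees; the focal length in pixels is half the picture's height over the tangent of half this angle, whatever the lens; pixels are square), "cx", "cy" (the principal point, pixels), "rvec" (rotation vector, rad) and "tvec" (3), from world to camera coordinates, as OpenCV has them. Camera axes: x right, y down, z forward; pixel columns grow to the right and rows downward; lengths in m; the calibration is good to about 2 mm. A picture is of the moment at which its call begins: read the wrist's pose just before it. get_calibration takes no time and is no camera call; for the wrist camera it gives the pose at the moment of the call.
- sign_off(): hands the job in, once; it reports no verdict.
The state is a dict: "time": time; "joint_positions": joint angles; "dq": joint speeds; "tau": joint torques, N m; "eef_pos": TCP position; "tcp_rot": TCP orientation; "contact_force": force on the tool from outside, world axes, zero at the start; "moment": the same for the moment, N m; "width": opening from 0.0 (shut) to 1.0 (fully open).
Only numpy, scipy, OpenCV 4.12 (cv2) and the standard library are available. Lean on these libraries where they do the work, as an engineer would, in place of code of your own. Each camera call takes 0.05 s, during which the arm holds its last target.

## Working session

There is one attempt and no reset: what is moved stays moved. The work goes in short steps, Python scripts to look and compute and a tool call to move; the robot and the scene stay as the last step left them, time stands still between calls to the robot, and variables do not carry over. Pictures are saved under pics/ and viewed, and the job is handed in when it is done.

Besides the shell and the picture viewer there is one more tool, called after "Call:" as a command line: name --argument value ..., lists and objects as JSON in quotes. play_rows: Moves the arm, as the interface text tells. Its arguments: {"type":"object","properties":{"steps":{"type":"array","items":{"type":"array","items":{"type":"array","items":{"type":"number"}}}},"force":{"type":"number"}},"required":["steps"]}

```bash
mkdir -p pics
cat > h.py <<'E'
import numpy as np, cv2
from rig import *
def cal(n):
    c=get_calibration(n); R=cv2.Rodrigues(np.array(c['rvec'],float))[0]; t=np.array(c['tvec'],float).ravel()
    f=240/np.tan(np.radians(c['fov_y'])/2); return f,c['cx'],c['cy'],R,t
def ray(C,u,v):
    f,cx,cy,R,t=C; d=R.T@np.array([(u-cx)/f,(v-cy)/f,1]); return -R.T@t,d/np.linalg.norm(d)
def onz(C,u,v,z):
    o,d=ray(C,u,v); return o+d*(z-o[2])/d[2]
def proj(C,p):
    f,cx,cy,R,t=C; q=R@np.array(p)+t; return np.array([cx+f*q[0]/q[2],cy+f*q[1]/q[2]])
def tri(a,b):
    (o1,d1),(o2,d2)=a,b; s=np.linalg.lstsq(np.stack([d1,-d2],1),o2-o1,rcond=None)[0]
    p,q=o1+s[0]*d1,o2+s[1]*d2; return (p+q)/2,np.linalg.norm(p-q)
E
python3 - <<'E'
from h import *
for n in ['scene','side','wrist']:
    C=cal(n); cv2.imwrite(f'pics/{n}0.png',capture(n)[:,:,::-1]); print(n,[np.round(x,3).tolist() for x in C], np.round(-C[3].T@C[4],3)); print({k:v for k,v in get_calibration(n).items() if k not in('rvec','tvec')})
o=get_obs(); print(o, finger_overhang if not callable(finger_overhang) else finger_overhang())
E
```

```text
scene [476.578, 324.176, 239.7, [[-0.229, 0.973, -0.009], [0.659, 0.148, -0.737], [-0.716, -0.174, -0.676]], [0.107, -0.214, 1.559]] [1.282 0.2   0.897]
{'fov_y': 53.45871384418537, 'cx': 324.17629388647197, 'cy': 239.70042829877863}
side [459.249, 323.212, 233.004, [[0.995, -0.103, -0.009], [-0.068, -0.591, -0.804], [0.078, 0.8, -0.595]], [-0.49, 0.134, 1.27]] [ 0.397 -0.988  0.858]
{'fov_y': 55.18248221966155, 'cx': 323.2118133871364, 'cy': 233.00426958958747}
wrist [393.015, 321.957, 236.888, [[1.0, 0.001, -0.002], [0.001, -0.963, 0.269], [-0.002, -0.269, -0.963]], [-0.599, -0.033, 0.39]] [0.599 0.073 0.384]
{'fov_y': 62.821850294907314, 'cx': 321.95727590674824, 'cy': 236.88759959044927}
{'time': 0.15, 'joint_positions': array([-1.15104035e-01,  3.59351997e-01,  1.51117717e+00, -2.01213296e-05,
        1.27253316e+00, -1.15112440e-01]), 'dq': array([-0.00140172, -0.00147635, -0.00514335,  0.00179496, -0.00127641,
        0.00106967]), 'tau': array([ 6.01716038e-04, -5.15759647e+01, -2.71007627e+01,  6.74942834e-02,
        3.05557286e-02, -7.96465724e-05]), 'eef_pos': array([5.99471069e-01, 4.38937920e-05, 2.32997827e-01]), 'tcp_rot': array([[-1.42216502e-05,  9.99998931e-01, -1.46216051e-03],
       [ 9.99999989e-01,  1.44405316e-05,  1.49686749e-04],
       [ 1.49707704e-04, -1.46215836e-03, -9.99998920e-01]]), 'contact_force': array([-0.31841639,  0.70191102, -0.86026017]), 'moment': array([ 0.02070607, -0.03107914,  0.02893556]), 'width': 1.0026407454764739} 0.011
```

View pics/scene0.png

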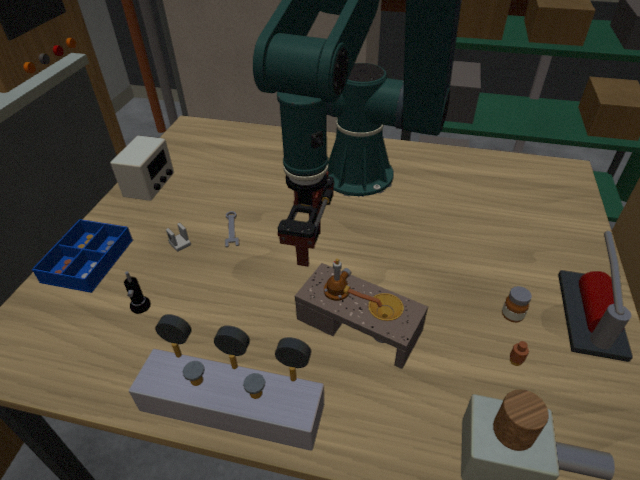

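View pics/side0.png

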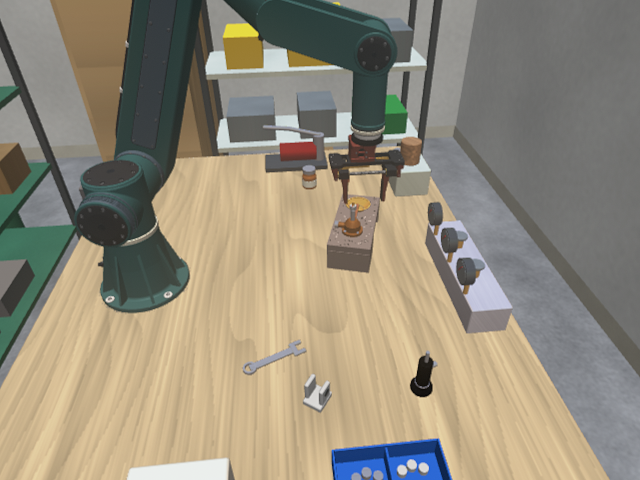

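View pics/wrist0.png

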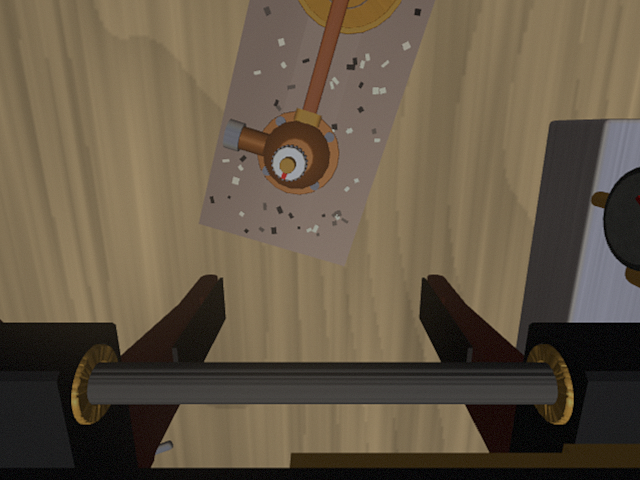

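The wrist view shows the valve axis near (288,165) with nut and red mark, and a pipe running to the funnel. I'll zoom in on the three views.

Run:
```python
import cv2,numpy as np
a=cv2.imread('pics/scene0.png')[250:310,300:375]; b=cv2.imread('pics/side0.png')[190:245,320:395]; c=cv2.imread('pics/wrist0.png')[100:210,220:360]
cv2.imwrite('pics/z0.png',np.hstack([cv2.resize(x,(390,500),interpolation=cv2.INTER_CUBIC) for x in (a,b)]))
cv2.imwrite('pics/z1.png',cv2.resize(c,None,fx=5,fy=5,interpolation=cv2.INTER_CUBIC))
```

```text
(no output)
```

View pics/z0.png

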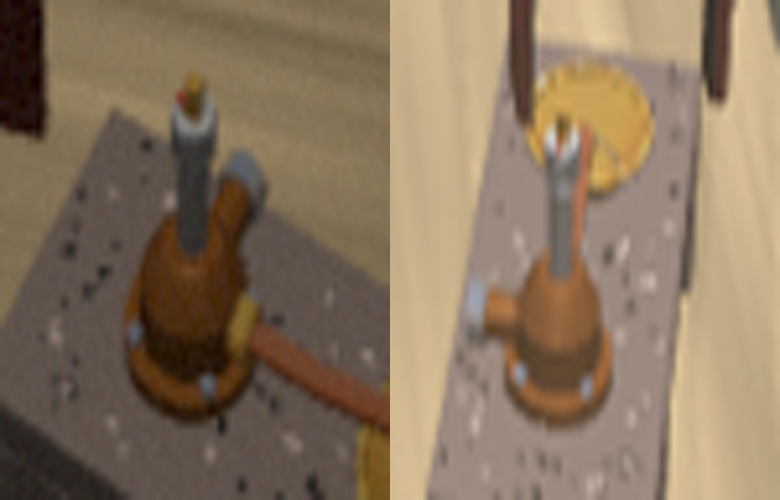

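View pics/z1.png

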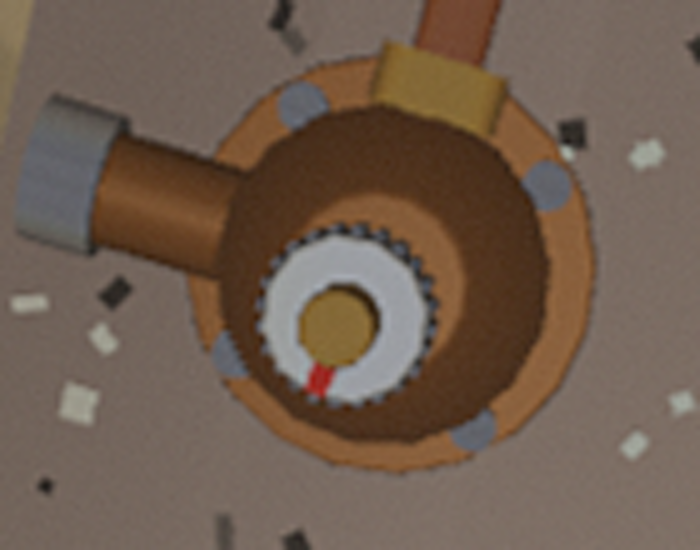

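Run:
```python
from h import *
S,D,W=cal('scene'),cal('side'),cal('wrist')
w=ray(W,287.1,165.2);s=ray(S,337,258.8);d=ray(D,352.6,202.8)
for a,b in((w,s),(w,d),(s,d)): print(np.round(tri(a,b)[0],4),tri(a,b)[1])
# nut top centre: crop scene (192,112), side(172,138)
wn=ray(W,288.1,163.2)
print('neck base scene/side', np.round(tri(ray(S,300+192/5.2,250+252/8.33),ray(D,320+172/5.2,190+272/9.09))[0],4))
for z in (.150,.155,.16,.165,.17,.175,.18,.185): print(z,np.round(onz(W,287.1,165.2,z),4),np.round(onz(W,288.1,163.2,z-.012),4))
# funnel centre in scene approx at rim height
print(np.round(onz(S,386,307,.102),4),np.round(onz(D,359,205,.102),4))
# ledge-flange centre: wrist ellipse centre crop(392,263)
print('flange',np.round(onz(W,220+392/5-.4,100+263/5-.4,.09),4))
# body dark silhouette centre
```

```text
[0.5817 0.0558 0.1872] 0.0013871372648697675
[0.5806 0.0545 0.1794] 0.0009316492542723474
[0.5786 0.0545 0.1813] 0.00429716997287219
neck base scene/side [0.5831 0.0568 0.1213]
0.15 [0.5785 0.0517 0.15  ] [0.5781 0.0518 0.138 ]
0.155 [0.5789 0.0521 0.155 ] [0.5785 0.0522 0.143 ]
0.16 [0.5794 0.0526 0.16  ] [0.5789 0.0527 0.148 ]
0.165 [0.5798 0.0531 0.165 ] [0.5794 0.0531 0.153 ]
0.17 [0.5803 0.0535 0.17  ] [0.5798 0.0535 0.158 ]
0.175 [0.5807 0.054  0.175 ] [0.5802 0.054  0.163 ]
0.18 [0.5812 0.0544 0.18  ] [0.5806 0.0544 0.168 ]
0.185 [0.5816 0.0549 0.185 ] [0.5811 0.0548 0.173 ]
[0.6174 0.1719 0.102 ] [0.6183 0.159  0.102 ]
flange [0.5813 0.0555 0.09  ]
```

Call:
play_rows --steps '[[[1.5,-0.5,0,0,0.5],[3,-1,0,0,0.5],[4.5,-1.5,0,0,0.5],[5.45,-1.9,0,0,0.5],[5.45,-1.9,0,0,0.5],[5.45,-1.9,0,0,0.5],[5.45,-1.9,0,0,0.5],[5.45,-1.9,0,0,0.5],[5.45,-1.9,0,0,0.5],[5.45,-1.9,0,0,0.5]]]'

```text
time: 0.98
eef_pos: [0.5812, 0.054, 0.2336]
tcp_rot: [[0.001, 1.0, -0.0], [1.0, -0.001, -0.0], [-0.0, -0.0, -1.0]]
contact_force: [0.4, 0.0, -0.6]
width: 0.5
```

Run:
```python
from h import *
C=cal('wrist'); im=capture('wrist')[:,:,::-1]; cv2.imwrite('pics/w1.png',im); np.savez('w1.npz',f=C[0],cx=C[1],cy=C[2],R=C[3],t=C[4]); o=get_obs(); print(o['time'],o['eef_pos'],o['width'],o['contact_force'],o['moment'],o['tcp_rot'],o['joint_positions'])
print(proj(C,[.581,.0545,.18]))
```

```text
1.0333 [0.58114061 0.05400748 0.233568  ] 0.4984036052290145 [-0.14578416  0.42549088  0.01808082] [-0.0243006  -0.01583245 -0.00902529] [[ 7.49220486e-04  9.99999712e-01 -1.24094297e-04]
 [ 9.99999718e-01 -7.49225743e-04 -4.23169097e-05]
 [-4.24098721e-05 -1.24062557e-04 -9.99999991e-01]] [-2.56307000e-02  3.35525909e-01  1.54655466e+00 -4.77776315e-05
  1.25963506e+00 -2.48668462e-02]
[322.30498374 264.09312395]
```

View pics/w1.png

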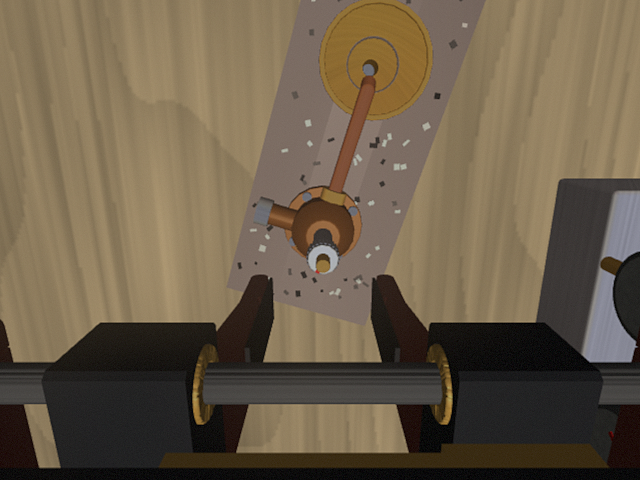

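Run:
```python
from h import *
im=cv2.imread('pics/w1.png'); cv2.imwrite('pics/z2.png',cv2.resize(im[215:290,280:365],None,fx=7,fy=7,interpolation=cv2.INTER_CUBIC))
def brass(im,box):
    x0,y0,x1,y1=box; c=im[y0:y1,x0:x1]; hs=cv2.cvtColor(c,cv2.COLOR_BGR2HSV)
    m=cv2.inRange(hs,(17,110,60),(30,255,255)); n,l,s,ce=cv2.connectedComponentsWithStats(m)
    for i in range(1,n):
        if s[i,4]>15: print(s[i]+[x0,y0,0,0,0],ce[i]+[x0,y0])
brass(cv2.imread('pics/wrist0.png'),(268,145,310,190)); brass(im,(300,240,345,285))
```

```text
[280 157  16  16 185] [287.12972973 164.97837838]
[316 254  14  18 174] [322.74712644 263.74712644]
```

View pics/z2.png

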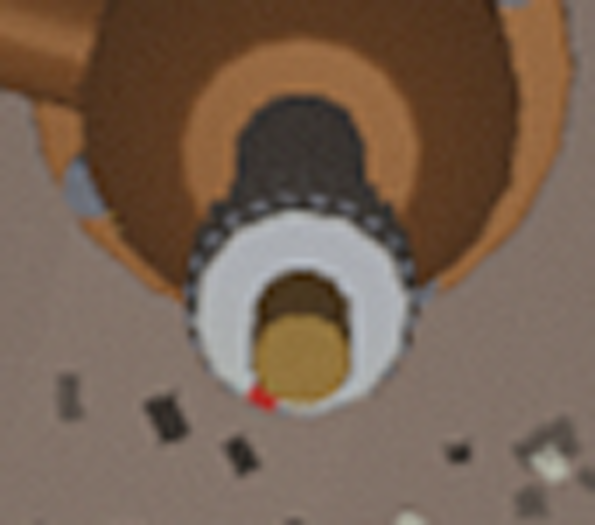

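```bash
cat >> h.py <<'E'
def load(n):
    z=np.load(n); return float(z['f']),float(z['cx']),float(z['cy']),z['R'],z['t']
E
python3 - <<'E'
from h import *
B=load('w1.npz')
R=np.array([[1.0,0.001,-0.002],[0.001,-0.963,0.269],[-0.002,-0.269,-0.963]])
# rebuild wrist0 pose from B: same tool orientation approx; shift by TCP and rotate by measured rot
R1=np.array([[ 7.49220486e-04,9.99999712e-01,-1.24094297e-04],[9.99999718e-01,-7.49225743e-04,-4.23169097e-05],[-4.24098721e-05,-1.24062557e-04,-9.99999991e-01]]);p1=np.array([0.58114061,0.05400748,0.233568])
R0=np.array([[-1.42216502e-05,9.99998931e-01,-1.46216051e-03],[9.99999989e-01,1.44405316e-05,1.49686749e-04],[1.49707704e-04,-1.46215836e-03,-9.99998920e-01]]);p0=np.array([5.99471069e-01,4.38937920e-05,2.32997827e-01])
c1=-B[3].T@B[4]; c0=p0+R0@R1.T@(c1-p1); Rc=B[3]@R1@R0.T; A=(B[0],B[1],B[2],Rc,-Rc@c0); print(c0,c1)
print('tip',tri(ray(A,287.1,165.1),ray(B,322.7,265.7)))
print('nut',tri(ray(A,288.2,163.0),ray(B,322.9,259.1)))
S,D=cal('scene'),cal('side')
for z in(.165,.17,.175,.18,.185,.187): print(z,np.round(onz(B,322.7,265.7,z),4))
# neck base: centre of shoulder ring crop (300,160)->
print('shoulder',onz(B,280+301/7-.4,215+160/7-.4,.125))
E
```

```text
[0.59933276 0.07331721 0.3838247 ] [0.58085645 0.12731001 0.38438048]
tip (array([0.58132786, 0.05468387, 0.18298781]), np.float64(0.00024519596711055394))
nut (array([0.58124702, 0.0549194 , 0.17285193]), np.float64(0.00020446234001246806))
0.165 [0.5812 0.0481 0.165 ]
0.17 [0.5812 0.05   0.17  ]
0.175 [0.5812 0.0518 0.175 ]
0.18 [0.5812 0.0536 0.18  ]
0.185 [0.5812 0.0554 0.185 ]
0.187 [0.5812 0.0561 0.187 ]
shoulder [0.58124113 0.05424756 0.125     ]
```

Run:
```python
from h import *
S,D=cal('scene'),cal('side')
for a,b in(((292,340),(435,203)),((232,328),(450,229)),((173,318),(467,259))): print(tri(ray(S,*a),ray(D,*b)))
```

```text
(array([0.79930985, 0.02024883, 0.18418765]), np.float64(8.102498326036322e-06))
(array([ 0.79994217, -0.09659276,  0.1832354 ]), np.float64(0.004747165720824067))
(array([ 0.80150573, -0.21409841,  0.18235261]), np.float64(0.0034029116159838943))
```

Call:
play_rows --steps '[[[0.06,0.02,1,7,0.5],[0.06,0.02,2,14,0.5],[0.06,0.02,2.5,21,0.5],[0.06,0.02,2.5,28,0.5],[0.06,0.02,2.5,35,0.5],[0.06,0.02,2.5,42,0.5],[0.06,0.02,2.5,45,0.5],[0.06,0.02,2.5,45,0.5],[0.06,0.02,2.5,45,0.5],[0.06,0.02,2.5,45,0.5]]]'

```text
time: 1.87
eef_pos: [0.5812, 0.0549, 0.2086]
tcp_rot: [[0.706, 0.708, -0.0], [0.708, -0.706, 0.0], [-0.0, -0.0, -1.0]]
contact_force: [-0.8, -0.8, -0.6]
width: 0.499
```

Run:
```python
from h import *
C=cal('wrist'); im=capture('wrist')[:,:,::-1]; cv2.imwrite('pics/w2.png',im); o=get_obs(); print(o['time'],o['eef_pos'],o['contact_force'],o['moment'],o['joint_positions'])
for z in(.178,.183,.188):print(proj(C,[.5813,.0546,z]))
cv2.imwrite('pics/z3.png',np.hstack([cv2.resize(im[180:420,180:460],(560,480))]))
```

```text
1.9167 [0.58120937 0.05494506 0.20860871] [-0.54386509  0.53836269  0.12591203] [0.00177846 0.04003496 0.05194196] [-2.40232087e-02  3.59209136e-01  1.57675710e+00 -2.78258825e-05
  1.20574198e+00  7.60111585e-01]
[322.38958623 280.76788855]
[322.39479927 284.67865756]
[322.40028385 288.79313503]
```

View pics/w2.png

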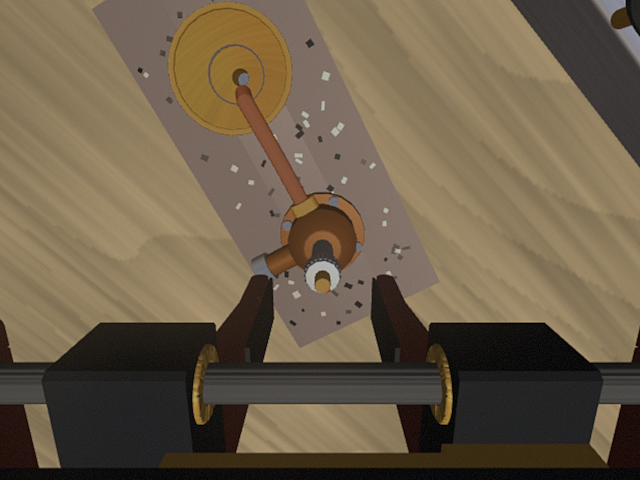

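Call:
play_rows --steps '[[[-0.01,0.03,1.3,0,0.5],[-0.01,0.03,2.6,0,0.5],[-0.01,0.03,3.9,0,0.5],[-0.01,0.03,5.15,0,0.5],[-0.01,0.03,5.15,0,0.5],[-0.01,0.03,5.15,0,0.35],[-0.01,0.03,5.15,0,0.35],[-0.01,0.03,5.15,0,0.35],[-0.01,0.03,5.15,0,0.35],[-0.01,0.03,5.15,0,0.35]]]'

```text
time: 2.75
eef_pos: [0.5818, 0.0548, 0.1578]
tcp_rot: [[0.707, 0.707, 0.001], [0.707, -0.707, -0.0], [0.001, 0.001, -1.0]]
contact_force: [0.2, -0.3, -0.4]
width: 0.346
```

Run:
```python
from h import *
im=capture('scene')[:,:,::-1];b=capture('side')[:,:,::-1]; w=capture('wrist')[:,:,::-1]
cv2.imwrite('pics/z4.png',np.hstack([cv2.resize(x,(390,500),interpolation=cv2.INTER_CUBIC) for x in (im[240:310,295:380],b[180:250,310:400])])); cv2.imwrite('pics/w3.png',w)
o=get_obs(); print(o['time'],o['eef_pos'],o['contact_force'],o['moment'])
```

```text
2.9 [0.58147944 0.05479996 0.15746839] [-0.70124319 -0.6843963   0.42536286] [0.03924387 0.02502552 0.00901404]
```

View pics/z4.png

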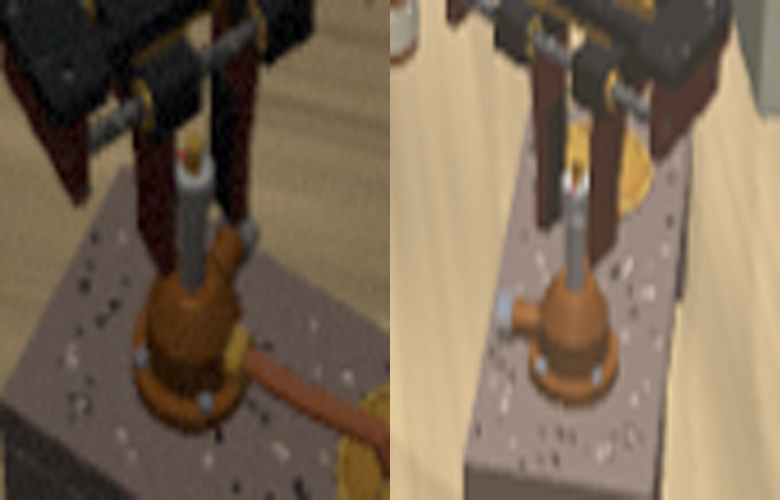

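View pics/w3.png

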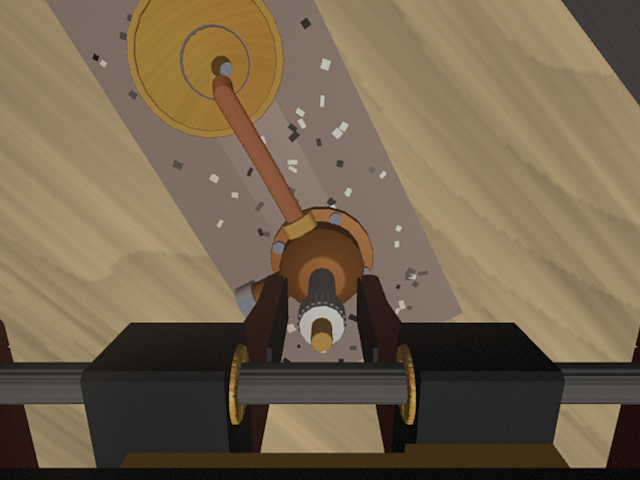

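Fingers straddle the nut symmetrically (nut at about (322,325), fingers at 270/375). Close on it.

Call:
play_rows --steps '[[[0,0,0,0,0.25],[0,0,0,0,0.2],[0,0,0,0,0],[0,0,0,0,0],[0,0,0,0,0],[0,0,0,0,0],[0,0,0,0,0],[0,0,0,0,0],[0,0,0,0,0],[0,0,0,0,0]]]' --force 20

```text
time: 3.73
eef_pos: [0.5813, 0.0548, 0.1571]
tcp_rot: [[0.707, 0.707, -0.0], [0.707, -0.707, 0.0], [-0.0, -0.0, -1.0]]
contact_force: [-0.5, 0.7, 0.6]
width: 0.201
```

```bash
cat > s.py <<'E'
from h import *
o=get_obs(); print(round(o['time'],2),o['eef_pos'].round(4),'F',o['contact_force'].round(2),'M',o['moment'].round(3),'w',round(o['width'],3),'j',o['joint_positions'].round(3))
E
python3 s.py
```

```text
3.73 [0.5813 0.0548 0.1571] F [-0.47  0.7   0.62] M [0.09  0.137 0.033] w 0.201 j [-0.024  0.414  1.633  0.     1.095  0.761]
```

Call:
play_rows --steps '[[[0,0,-0.02,-6.5,0],[0,0,-0.041,-13,0],[0,0,-0.061,-19.5,0],[0,0,-0.082,-26,0],[0,0,-0.102,-32.5,0],[0,0,-0.123,-39,0],[0,0,-0.143,-45.5,0],[0,0,-0.163,-52,0],[0,0,-0.184,-58.5,0],[0,0,-0.204,-65,0]]]'

```text
time: 4.57
eef_pos: [0.5817, 0.0548, 0.1592]
tcp_rot: [[-0.347, 0.938, 0.001], [0.938, 0.347, 0.0], [-0.0, 0.001, -1.0]]
contact_force: [0.5, 0.1, -0.1]
width: 0.202
```

```bash
python3 s.py
python3 - <<'E'
from h import *
w=capture('wrist')[:,:,::-1]; cv2.imwrite('pics/w4.png',cv2.resize(w[220:400,220:420],None,fx=3,fy=3,interpolation=cv2.INTER_CUBIC))
E
python3 s.py
```

```text
4.57 [0.5817 0.0548 0.1592] F [ 0.51  0.13 -0.06] M [ 0.052 -0.116 -0.152] w 0.202 j [-0.024  0.412  1.63   0.     1.099 -0.379]
4.62 [0.5817 0.0547 0.1593] F [ 0.22  0.27 -0.21] M [ 0.037 -0.187 -0.048] w 0.199 j [-0.024  0.412  1.63  -0.     1.099 -0.386]
```

View pics/w4.png

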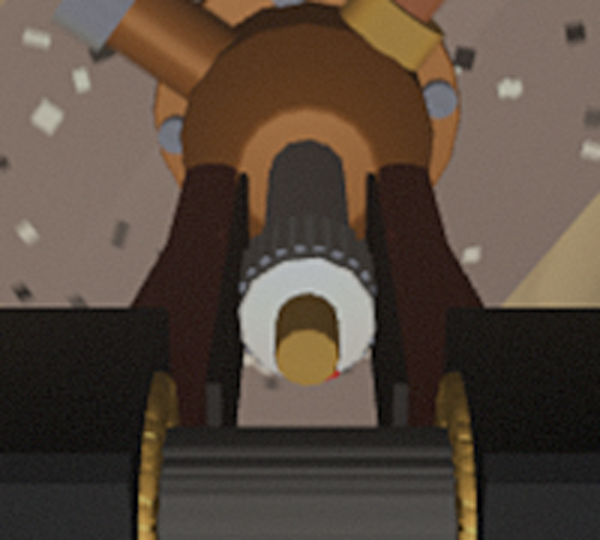

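Mark position relative to the fingers agrees with the nut turning along (65°). Continue the same grip.

Call:
play_rows --steps '[[[0,0,-0.02,-6.5,0],[0,0,-0.041,-13,0],[0,0,-0.061,-19.5,0],[0,0,-0.082,-26,0],[0,0,-0.102,-32.5,0],[0,0,-0.123,-39,0],[0,0,-0.141,-45,0],[0,0,-0.141,-45,0],[0,0,-0.141,-45,0],[0,0,-0.141,-45,0.35]]]'

```text
time: 5.45
eef_pos: [0.5813, 0.0548, 0.1606]
tcp_rot: [[-0.905, 0.426, -0.0], [0.426, 0.905, -0.0], [0.0, -0.0, -1.0]]
contact_force: [-0.3, 0.6, 0.3]
width: 0.239
```

```bash
python3 s.py
```

```text
5.45 [0.5813 0.0548 0.1606] F [-0.31  0.6   0.34] M [ 0.01  -0.031 -0.004] w 0.239 j [-0.024  0.41   1.629 -0.     1.102 -1.155]
```

Call:
play_rows --steps '[[[0,0,0,0,0.35],[0,0,0,0,0.35],[0,0,0,7,0.35],[0,0,0,14,0.35],[0,0,0,21,0.35],[0,0,0,28,0.35],[0,0,0,35,0.35],[0,0,0,42,0.35],[0,0,0,49,0.35],[0,0,0,56,0.35]]]'

```text
time: 6.28
eef_pos: [0.581, 0.0547, 0.1605]
tcp_rot: [[-0.149, 0.989, -0.001], [0.989, 0.149, -0.0], [-0.0, -0.001, -1.0]]
contact_force: [-0.2, -0.1, -0.3]
width: 0.352
```

Call:
play_rows --steps '[[[0,0,0,7,0.35],[0,0,0,14,0.35],[0,0,0,21,0.35],[0,0,0,28,0.35],[0,0,0,35,0.35],[0,0,0,42,0.35],[0,0,0,49,0.35],[0,0,0,54,0.35],[0,0,0,54,0.35],[0,0,0,54,0.35]]]'

```text
time: 7.12
eef_pos: [0.5811, 0.0547, 0.1605]
tcp_rot: [[0.706, 0.709, -0.001], [0.709, -0.706, -0.0], [-0.0, -0.0, -1.0]]
contact_force: [-0.0, -0.8, 0.3]
width: 0.354
```

Call:
play_rows --steps '[[[0,0,0,0,0.25],[0,0,0,0,0.2],[0,0,0,0,0],[0,0,0,0,0],[0,0,0,0,0],[0,0,0,0,0],[0,0,0,0,0],[0,0,0,0,0],[0,0,0,0,0],[0,0,0,0,0]]]' --force 20

```text
time: 7.95
eef_pos: [0.5812, 0.0548, 0.1605]
tcp_rot: [[0.707, 0.707, -0.0], [0.707, -0.707, -0.0], [-0.0, -0.0, -1.0]]
contact_force: [-0.7, 0.2, -0.5]
width: 0.196
```

```bash
python3 s.py
python3 - <<'E'
from h import *
w=capture('wrist')[:,:,::-1]; cv2.imwrite('pics/w5.png',cv2.resize(w[220:400,220:420],None,fx=3,fy=3,interpolation=cv2.INTER_CUBIC))
E
```

```text
7.95 [0.5812 0.0548 0.1605] F [-0.66  0.2  -0.48] M [0.004 0.136 0.012] w 0.196 j [-0.024  0.41   1.629 -0.     1.102  0.761]
```

View pics/w5.png

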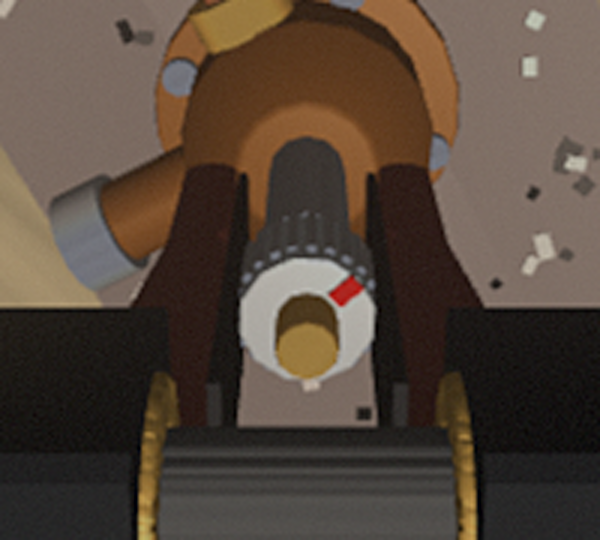

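The red mark is now at upper right of the nut (348,291), so about 110° done. Second grip.

Call:
play_rows --steps '[[[0,0,-0.02,-6.5,0],[0,0,-0.041,-13,0],[0,0,-0.061,-19.5,0],[0,0,-0.082,-26,0],[0,0,-0.102,-32.5,0],[0,0,-0.123,-39,0],[0,0,-0.143,-45.5,0],[0,0,-0.163,-52,0],[0,0,-0.184,-58.5,0],[0,0,-0.204,-65,0]]]'

```text
time: 8.83
eef_pos: [0.5817, 0.0547, 0.1627]
tcp_rot: [[-0.347, 0.938, 0.001], [0.938, 0.347, -0.0], [-0.0, 0.001, -1.0]]
contact_force: [0.7, -0.1, -1.6]
width: 0.196
```

Call:
play_rows --steps '[[[0,0,-0.02,-6.5,0],[0,0,-0.041,-13,0],[0,0,-0.047,-15,0],[0,0,-0.047,-15,0],[0,0,-0.047,-15,0.35],[0,0,-0.047,-15,0.35],[0,0,-0.047,-15,0.35],[0,0,-0.047,-8,0.35],[0,0,-0.047,-1,0.35],[0,0,-0.047,6,0.35]]]'

```text
time: 9.67
eef_pos: [0.5812, 0.0548, 0.1631]
tcp_rot: [[-0.235, 0.972, -0.0], [0.972, 0.235, 0.0], [0.0, -0.0, -1.0]]
contact_force: [-0.4, -0.3, 0.5]
width: 0.35
```

Call:
play_rows --steps '[[[0,0,0,7,0.35],[0,0,0,14,0.35],[0,0,0,21,0.35],[0,0,0,28,0.35],[0,0,0,35,0.35],[0,0,0,42,0.35],[0,0,0,49,0.35],[0,0,0,54,0.35],[0,0,0,54,0.35],[0,0,0,54,0.25]]]'

```text
time: 10.5
eef_pos: [0.5812, 0.0548, 0.1631]
tcp_rot: [[0.641, 0.768, -0.0], [0.768, -0.641, 0.0], [-0.0, -0.0, -1.0]]
contact_force: [-0.7, -0.5, -0.6]
width: 0.305
```

Call:
play_rows --steps '[[[0,0,0,0,0.2],[0,0,0,0,0],[0,0,0,0,0],[0,0,0,0,0],[0,0,0,0,0],[0,0,0,0,0],[0,0,0,0,0],[0,0,0,0,0],[0,0,0,0,0],[0,0,0,0,0]]]' --force 20

```text
time: 11.33
eef_pos: [0.5813, 0.0548, 0.1631]
tcp_rot: [[0.643, 0.766, -0.0], [0.766, -0.643, 0.0], [-0.0, -0.0, -1.0]]
contact_force: [1.1, 0.2, 0.1]
width: 0.196
```

```bash
python3 s.py
python3 - <<'E'
from h import *
w=capture('wrist')[:,:,::-1]; cv2.imwrite('pics/w6.png',cv2.resize(w[220:400,220:420],None,fx=3,fy=3,interpolation=cv2.INTER_CUBIC))
E
```

```text
11.33 [0.5813 0.0548 0.1631] F [1.09 0.15 0.08] M [-0.068  0.081  0.011] w 0.196 j [-0.024  0.407  1.627  0.     1.108  0.674]
```

View pics/w6.png

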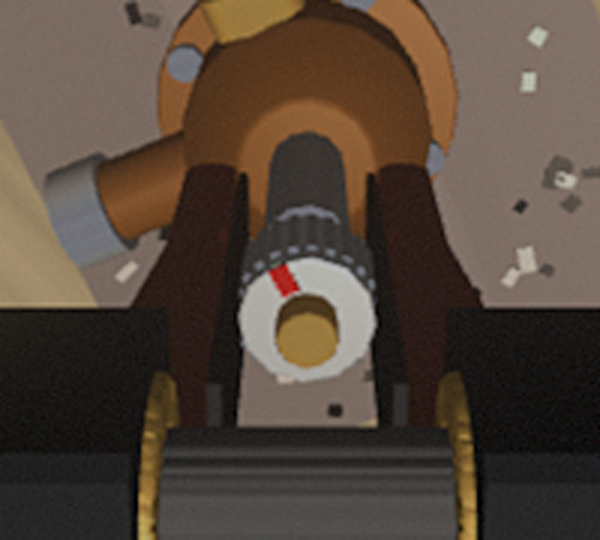

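Mark is at the upper left (285,280): about 190° done. Third grip to the stop, slowly.

Call:
play_rows --steps '[[[0,0,-0.008,-2.5,0],[0,0,-0.016,-5,0],[0,0,-0.024,-7.5,0],[0,0,-0.031,-10,0],[0,0,-0.038,-12,0],[0,0,-0.044,-14,0],[0,0,-0.05,-16,0],[0,0,-0.056,-18,0],[0,0,-0.056,-18,0],[0,0,-0.056,-18,0]]]'

```text
time: 12.22
eef_pos: [0.5812, 0.0544, 0.1634]
tcp_rot: [[0.376, 0.927, -0.0], [0.927, -0.376, -0.001], [-0.001, -0.0, -1.0]]
contact_force: [0.3, -2.1, -1.7]
width: 0.196
```

```bash
python3 s.py
```

```text
12.22 [0.5812 0.0544 0.1634] F [ 0.34 -2.08 -1.73] M [-0.366 -0.041 -0.142] w 0.196 j [-2.500e-02  4.070e-01  1.626e+00 -1.000e-03  1.109e+00  3.610e-01]
```

Call:
play_rows --steps '[[[0,0,0,-2,0],[0,0,0,-4,0],[0,0,0,-6,0],[0,0,0,-8,0],[0,0,0,-10,0],[0,0,0,-12,0],[0,0,0,-12,0],[0,0,0,-12,0],[0,0,0,-12,0],[0,0,0,-12,0]]]'

```text
time: 13.05
eef_pos: [0.5814, 0.0548, 0.1635]
tcp_rot: [[0.175, 0.985, 0.0], [0.985, -0.175, -0.0], [-0.0, 0.0, -1.0]]
contact_force: [2.2, -1.4, -3.9]
width: 0.199
```

```bash
python3 s.py
python3 - <<'E'
from h import *
w=capture('wrist')[:,:,::-1]; cv2.imwrite('pics/w7.png',cv2.resize(w[220:400,220:420],None,fx=3,fy=3,interpolation=cv2.INTER_CUBIC))
E
```

```text
13.05 [0.5814 0.0548 0.1635] F [ 2.18 -1.39 -3.92] M [-0.202 -0.298 -0.008] w 0.199 j [-0.024  0.407  1.626 -0.     1.108  0.151]
```

View pics/w7.png

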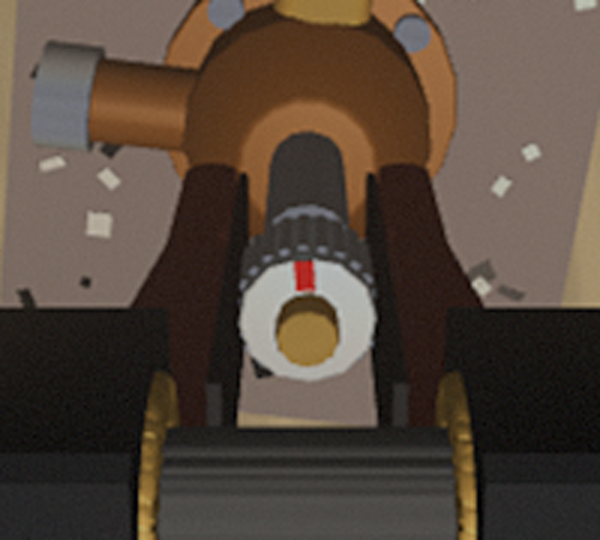

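The mark slipped relative to the fingers (118° to about 93°) with raised force: the nut is at its stop after roughly 198°. Release and rise.

Call:
play_rows --steps '[[[0,0,0,0,0.35],[0,0,0,0,0.35],[0,0,0,0,0.35],[0,0,-1,0,0.35],[0,0,-2.5,0,0.35],[0,0,-4,0,0.35],[0,0,-5.2,0,0.35],[0,0,-5.2,0,0.35],[0,0,-5.2,0,0],[0,0,-5.2,0,0]]]'

```text
time: 13.93
eef_pos: [0.5809, 0.0549, 0.2154]
tcp_rot: [[0.174, 0.985, -0.001], [0.985, -0.174, 0.0], [-0.0, -0.001, -1.0]]
contact_force: [-0.4, -0.4, -0.8]
width: 0.237
```

Call:
play_rows --steps '[[[0,0,0,0,0],[0,0,0,0,0],[0,0,0,0,0],[0,0,0,0,0],[0,0,0,0,0],[0,0,0,0,0],[0,0,0,0,0],[0,0,0,0,0],[0,0,0,0,0],[0,0,0,0,0]]]'

```text
time: 14.77
eef_pos: [0.5813, 0.0548, 0.2157]
tcp_rot: [[0.174, 0.985, -0.0], [0.985, -0.174, 0.0], [0.0, -0.0, -1.0]]
contact_force: [-0.1, 0.5, -1.1]
width: 0.004
```

```bash
cat > avg.py <<'E'
from h import *
import sys
# average force by spending cheap camera calls
F=[];P=[]
for i in range(int(sys.argv[1])):
    w=capture('wrist'); o=get_obs(); F.append(o['contact_force']); P.append(o['eef_pos'])
print(round(o['time'],2),'P',np.mean(P,0).round(5),'F',np.mean(F,0).round(2),'sd',np.std(F,0).round(2),'w',o['width'])
if len(sys.argv)>2: cv2.imwrite(sys.argv[2],w[:,:,::-1])
E
python3 s.py; python3 avg.py 8 pics/w8.png
```

```text
14.77 [0.5813 0.0548 0.2157] F [-0.05  0.46 -1.14] M [ 0.045  0.039 -0.008] w 0.004 j [-0.024  0.352  1.568  0.     1.221  0.15 ]
15.17 P [0.58132 0.05481 0.21567] F [-0.11  0.17 -0.09] sd [0.47 0.48 0.53] w 0.005610631448214426
```

View pics/w8.png

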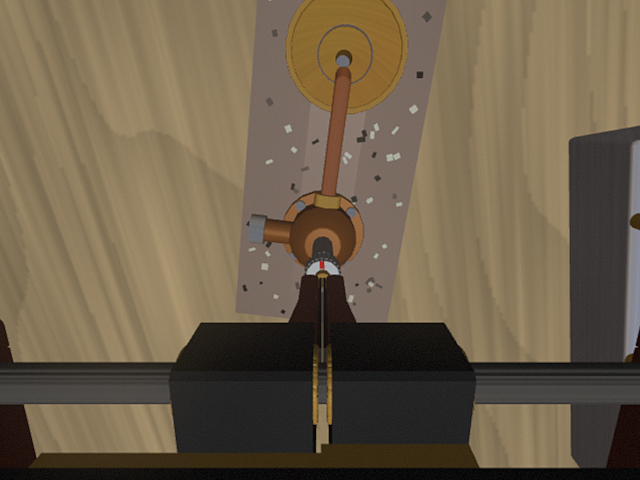

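Call:
play_rows --steps '[[[0,0,0.4,0,0],[0,0,0.8,0,0],[0,0,1.2,0,0],[0,0,1.5,0,0],[0,0,1.6,0,0],[0,0,1.7,0,0],[0,0,1.8,0,0],[0,0,1.9,0,0],[0,0,1.95,0,0],[0,0,1.95,0,0]]]'

```text
time: 16.0
eef_pos: [0.5813, 0.0548, 0.1961]
tcp_rot: [[0.174, 0.985, -0.0], [0.985, -0.174, 0.0], [-0.0, -0.0, -1.0]]
contact_force: [-1.0, 0.2, -0.1]
width: 0.005
```

```bash
python3 avg.py 4
```

```text
16.2 P [0.58137 0.05482 0.19624] F [-0.42  0.07 -0.03] sd [0.27 0.27 0.34] w 0.0069765601123534865
```

Call:
play_rows --steps '[[[0,0,0.03,0,0],[0,0,0.06,0,0],[0,0,0.09,0,0],[0,0,0.12,0,0],[0,0,0.15,0,0],[0,0,0.18,0,0],[0,0,0.2,0,0],[0,0,0.2,0,0],[0,0,0.2,0,0],[0,0,0.2,0,0]]]'

```text
time: 17.03
eef_pos: [0.5814, 0.0548, 0.1943]
tcp_rot: [[0.174, 0.985, 0.0], [0.985, -0.174, 0.0], [0.0, 0.0, -1.0]]
contact_force: [-0.8, -0.4, 5.0]
width: 0.008
```

```bash
python3 avg.py 4
```

```text
17.23 P [0.58143 0.05482 0.19426] F [-0.88  0.35  5.05] sd [0.19 0.34 0.23] w 0.008025030847071207
```

Call:
play_rows --steps '[[[0,0,0.03,0,0],[0,0,0.06,0,0],[0,0,0.09,0,0],[0,0,0.12,0,0],[0,0,0.15,0,0],[0,0,0.18,0,0],[0,0,0.2,0,0],[0,0,0.2,0,0],[0,0,0.2,0,0],[0,0,0.2,0,0]]]'

```text
time: 18.07
eef_pos: [0.5815, 0.0548, 0.1927]
tcp_rot: [[0.174, 0.985, 0.0], [0.985, -0.174, -0.0], [0.0, 0.0, -1.0]]
contact_force: [-1.5, -0.4, 6.8]
width: 0.005
```

```bash
python3 avg.py 3
```

```text
18.22 P [0.58148 0.05482 0.19266] F [-1.81  0.2   8.04] sd [0.44 0.24 0.63] w 7.019063815421944e-06
```

Call:
play_rows --steps '[[[0,0,0.02,0,0],[0,0,0.04,0,0],[0,0,0.06,0,0],[0,0,0.08,0,0],[0,0,0.1,0,0],[0,0,0.12,0,0],[0,0,0.14,0,0],[0,0,0.16,0,0],[0,0,0.16,0,0],[0,0,0.16,0,0]]]'

```text
time: 19.05
eef_pos: [0.5815, 0.0548, 0.1914]
tcp_rot: [[0.174, 0.985, 0.001], [0.985, -0.174, -0.0], [0.0, 0.001, -1.0]]
contact_force: [-2.6, 1.2, 10.4]
width: 0.006
```

```bash
python3 avg.py 4
```

```text
19.25 P [0.58153 0.05482 0.1914 ] F [-2.53 -0.07 10.61] sd [0.27 0.17 0.26] w 0.0045768327396118
```

10.6 N, in the target band. I'll hold here over two seconds (three calls).

Call:
play_rows --steps '[[[0,0,0.02,0,0],[0,0,0.02,0,0],[0,0,0.02,0,0],[0,0,0.02,0,0],[0,0,0.02,0,0],[0,0,0.02,0,0],[0,0,0.02,0,0],[0,0,0.02,0,0],[0,0,0.02,0,0],[0,0,0.02,0,0]]]'

```text
time: 20.08
eef_pos: [0.5815, 0.0548, 0.1912]
tcp_rot: [[0.174, 0.985, 0.001], [0.985, -0.174, -0.0], [0.0, 0.001, -1.0]]
contact_force: [-2.0, -0.4, 10.6]
width: 0.008
```

Call:
play_rows --steps '[[[0,0,0,0,0],[0,0,0,0,0],[0,0,0,0,0],[0,0,0,0,0],[0,0,0,0,0],[0,0,0,0,0],[0,0,0,0,0],[0,0,0,0,0],[0,0,0,0,0],[0,0,0,0,0]]]'

```text
time: 20.92
eef_pos: [0.5815, 0.0548, 0.1912]
tcp_rot: [[0.174, 0.985, 0.001], [0.985, -0.174, -0.0], [0.0, 0.001, -1.0]]
contact_force: [-2.3, -0.3, 9.9]
width: 0.006
```

Call:
play_rows --steps '[[[0,0,0,0,0],[0,0,0,0,0],[0,0,0,0,0],[0,0,0,0,0],[0,0,0,0,0],[0,0,0,0,0],[0,0,0,0,0],[0,0,0,0,0],[0,0,0,0,0],[0,0,0,0,0]]]'

```text
time: 21.75
eef_pos: [0.5815, 0.0548, 0.1912]
tcp_rot: [[0.174, 0.985, 0.001], [0.985, -0.174, -0.0], [0.0, 0.001, -1.0]]
contact_force: [-2.0, 0.6, 9.6]
width: 0.005
```

```bash
python3 avg.py 3
```

```text
21.9 P [0.58153 0.05482 0.19124] F [-2.37  0.14 10.65] sd [0.24 0.76 0.53] w 0.00611689186143567
```

Call:
play_rows --steps '[[[0,0,-0.1,0,0],[0,0,-0.2,0,0],[0,0,-0.3,0,0],[0,0,-0.4,0,0],[0,0,-0.6,0,0],[0,0,-1.2,0,0],[0,0,-2.2,0,0],[0,0,-3.2,0,0],[0,0,-4,0,0],[0,0,-4,0,0]]]'

```text
time: 22.73
eef_pos: [0.5827, 0.0548, 0.2328]
tcp_rot: [[0.174, 0.985, 0.004], [0.985, -0.174, -0.0], [0.001, 0.004, -1.0]]
contact_force: [0.0, 0.1, -0.7]
width: 0.007
```

Call:
play_rows --steps '[[[-2,0,0,0,0],[-4,0,0,0,0],[-6,0,0,0,0],[-6,0,0,0,0],[-6,0,0,0,0],[-6,0,0,0,0],[-6,0,0,0,0],[-6,0,0,0,0],[-6,0,0,0,0],[-6,0,0,0,0]]]'

```text
time: 23.57
eef_pos: [0.571, -0.0037, 0.2303]
tcp_rot: [[0.173, 0.985, -0.0], [0.985, -0.173, 0.0], [0.0, -0.0, -1.0]]
contact_force: [-0.0, -0.4, -0.1]
width: 0.003
```

```bash
python3 - <<'E'
from h import *
C=cal('wrist');w=capture('wrist')[:,:,::-1]; cv2.imwrite('pics/w9.png',w)
s=capture('scene')[:,:,::-1];cv2.imwrite('pics/s9.png',s)
for z in(.165,.179,.184):print(z,proj(C,[.5813,.0546,z]))
E
python3 s.py
```

```text
0.165 [322.77307839 153.85949681]
0.179 [322.81884238 155.69459763]
0.184 [322.8367314 156.4119333]
23.67 [ 0.5709 -0.0039  0.2303] F [ 0.08 -0.09 -0.23] M [ 0.023  0.061 -0.017] w 0.006 j [-0.128  0.32   1.578  0.     1.243  0.046]
```

View pics/w9.png

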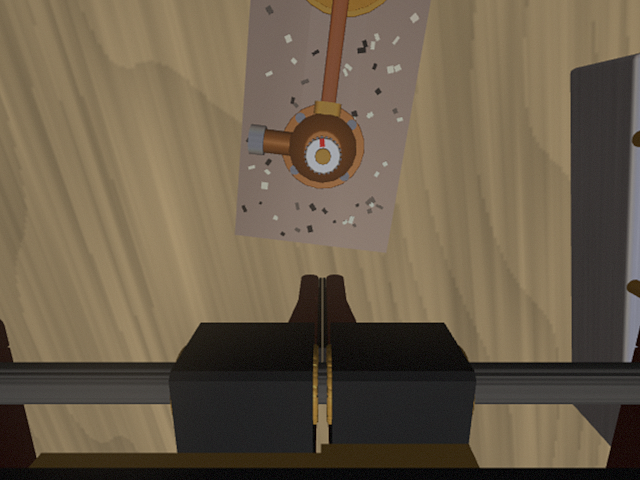

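View pics/s9.png

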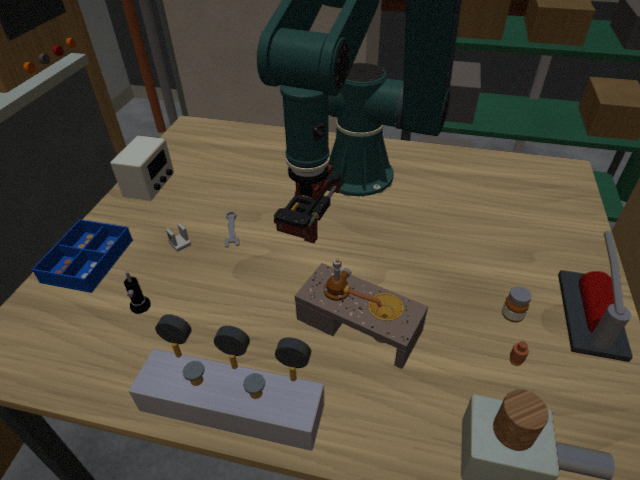

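Run:
```python
from h import *
for n,box in(('wrist0',(268,145,310,190)),('w9',(300,130,345,175))):
    im=cv2.imread(f'pics/{n}.png'); x0,y0,x1,y1=box; c=im[y0:y1,x0:x1].astype(int)
    m=(c[...,2]>110)&(c[...,1]<75)&(c[...,0]<75); v,u=np.nonzero(m); 
    hs=cv2.cvtColor(im[y0:y1,x0:x1],cv2.COLOR_BGR2HSV); w=((hs[...,1]<40)&(hs[...,2]>120)).astype(np.uint8)
    k=cv2.connectedComponentsWithStats(w); i=1+np.argmax(k[2][1:,4]); cnt=np.argwhere(k[1]==i)[:,::-1].astype(np.float32)
    (cx,cy),(a,b),_=cv2.fitEllipse(cv2.convexHull(cnt))
    print(n,m.sum(),'red',u.mean()+x0,v.mean()+y0,'nut',cx+x0,cy+y0,a,b,'ang',np.degrees(np.arctan2(-(v.mean()-cy),u.mean()-cx)))
```

```text
wrist0 28 red 284.25 174.25 nut 288.3532524108887 163.25819396972656 31.807790756225586 32.4903450012207 ang -110.47065460235217
w9 41 red 322.6341463414634 140.8780487804878 nut 322.4867057800293 155.42830848693848 33.937442779541016 34.644500732421875 ang 89.41943079053601
```

The measured turn is only about 190° (3.31 rad plus the unknown start). That is above 3.3, but with thin margin, so I'll re-grip to verify the stop, since there is time.

Call:
play_rows --steps '[[[2,0,0,0,0.4],[4,0,0,0,0.4],[6,0,0,0,0.4],[6,0,0,0,0.4],[6,0,0,7,0.4],[6,0,0,14,0.4],[6,0,0,20,0.4],[6,0,0,20,0.4],[6,0,0,20,0.4],[6,0,0,20,0.4]]]'

```text
time: 24.5
eef_pos: [0.5813, 0.0545, 0.2304]
tcp_rot: [[0.497, 0.867, -0.0], [0.867, -0.497, -0.0], [-0.0, -0.0, -1.0]]
contact_force: [-0.4, -0.4, 0.5]
width: 0.403
```

```bash
python3 s.py; python3 avg.py 1 pics/w10.png
```

```text
24.5 [0.5813 0.0545 0.2304] F [-0.43 -0.4   0.48] M [-0.04  -0.043  0.018] w 0.403 j [-0.025  0.339  1.55  -0.     1.253  0.496]
24.55 P [0.58128 0.05453 0.23034] F [-0.38 -0.33 -0.31] sd [0. 0. 0.] w 0.40260866014836505
```

View pics/w10.png

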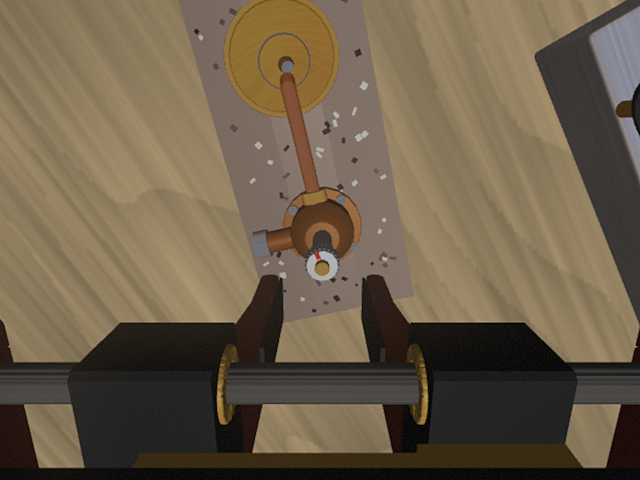

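Call:
play_rows --steps '[[[0,0,1.5,0,0.4],[0,0,3,0,0.4],[0,0,4.5,0,0.4],[0,0,6,0,0.4],[0,0,6.7,0,0.35],[0,0,6.7,0,0.3],[0,0,6.7,0,0.25],[0,0,6.7,0,0.2],[0,0,6.7,0,0],[0,0,6.7,0,0]]]' --force 25

```text
time: 25.38
eef_pos: [0.5815, 0.055, 0.1642]
tcp_rot: [[0.5, 0.866, 0.001], [0.866, -0.5, 0.0], [0.001, 0.001, -1.0]]
contact_force: [-0.8, 1.0, 0.9]
width: 0.198
```

Call:
play_rows --steps '[[[0,0,0,0,0],[0,0,0,0,0],[0,0,0,0,0],[0,0,0,0,0],[0,0,0,0,0],[0,0,0,0,0],[0,0,0,-1.5,0],[0,0,-0.01,-3,0],[0,0,-0.01,-4,0],[0,0,-0.01,-4,0]]]'

```text
time: 26.22
eef_pos: [0.5815, 0.055, 0.1635]
tcp_rot: [[0.438, 0.899, 0.0], [0.899, -0.438, 0.0], [0.0, 0.0, -1.0]]
contact_force: [-0.6, 2.1, 2.3]
width: 0.194
```

```bash
python3 s.py; python3 avg.py 2 pics/w11.png
```

```text
26.22 [0.5815 0.055  0.1635] F [-0.59  2.14  2.32] M [0.423 0.142 0.07 ] w 0.194 j [-0.024  0.407  1.626  0.     1.108  0.429]
26.32 P [0.58151 0.05499 0.1635 ] F [-0.56  2.66  2.55] sd [0.11 0.23 0.51] w 0.19540826812863327
```

Call:
play_rows --steps '[[[0,0,0,-1.5,0],[0,0,-0.01,-3,0],[0,0,-0.015,-4.5,0],[0,0,-0.02,-6,0],[0,0,-0.02,-6,0],[0,0,-0.02,-6,0],[0,0,-0.02,-6,0],[0,0,-0.02,-6,0],[0,0,-0.02,-6,0],[0,0,-0.02,-6,0]]]'

```text
time: 27.15
eef_pos: [0.5815, 0.055, 0.1637]
tcp_rot: [[0.342, 0.94, 0.0], [0.94, -0.342, 0.0], [0.0, 0.0, -1.0]]
contact_force: [1.2, 3.4, 3.5]
width: 0.196
```

```bash
python3 s.py; python3 avg.py 2 pics/w12.png
python3 - <<'E'
import cv2,numpy as np
cv2.imwrite('pics/z12.png',np.hstack([cv2.resize(cv2.imread(f'pics/{n}.png')[260:380,260:390],None,fx=3,fy=3,interpolation=cv2.INTER_CUBIC) for n in('w11','w12')]))
E
```

```text
27.15 [0.5815 0.055  0.1637] F [1.25 3.41 3.54] M [ 0.676 -0.048 -0.182] w 0.196 j [-0.024  0.407  1.626  0.     1.109  0.325]
27.25 P [0.58151 0.05494 0.16371] F [0.59 3.76 2.4 ] sd [0.2  0.15 0.16] w 0.19666233727149265
```

View pics/z12.png

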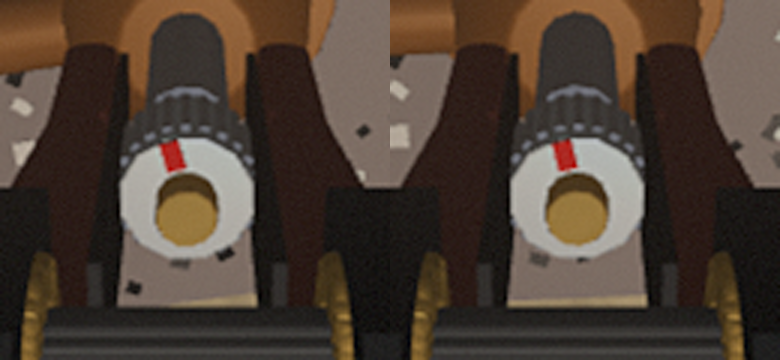

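The mark moved with the fingers here, so the nut may still be turning. Continue.

Call:
play_rows --steps '[[[0,0,-0.01,-2,0],[0,0,-0.015,-4,0],[0,0,-0.02,-6,0],[0,0,-0.025,-8,0],[0,0,-0.03,-10,0],[0,0,-0.03,-10,0],[0,0,-0.03,-10,0],[0,0,-0.03,-10,0],[0,0,-0.03,-10,0],[0,0,-0.03,-10,0]]]'

```text
time: 28.08
eef_pos: [0.5813, 0.054, 0.1639]
tcp_rot: [[0.174, 0.985, -0.0], [0.985, -0.174, -0.001], [-0.001, 0.0, -1.0]]
contact_force: [-0.3, -5.4, 1.4]
width: 0.197
```

```bash
python3 s.py; python3 avg.py 2 pics/w13.png
python3 - <<'E'
import cv2,numpy as np
for n in('w11','w12','w13'):
    im=cv2.imread(f'pics/{n}.png'); c=im[295:350,295:350].astype(int); m=(c[...,2]>110)&(c[...,1]<75)&(c[...,0]<75); v,u=np.nonzero(m); print(n,m.sum(),u.mean()+295,v.mean()+295)
cv2.imwrite('pics/z13.png',np.hstack([cv2.resize(cv2.imread(f'pics/{n}.png')[260:380,260:390],None,fx=3,fy=3,interpolation=cv2.INTER_CUBIC) for n in('w12','w13')]))
E
```

```text
28.08 [0.5813 0.054  0.1639] F [-0.31 -5.43  1.42] M [-0.699 -0.031  0.029] w 0.197 j [-0.025  0.406  1.626 -0.002  1.109  0.151]
28.18 P [0.58131 0.05401 0.16391] F [ 0.27 -5.08  1.98] sd [0.31 0.47 0.13] w 0.19622472101868269
w11 55 317.05454545454546 311.4909090909091
w12 53 317.7169811320755 311.2452830188679
w13 57 321.5263157894737 308.7368421052632
```

View pics/z13.png

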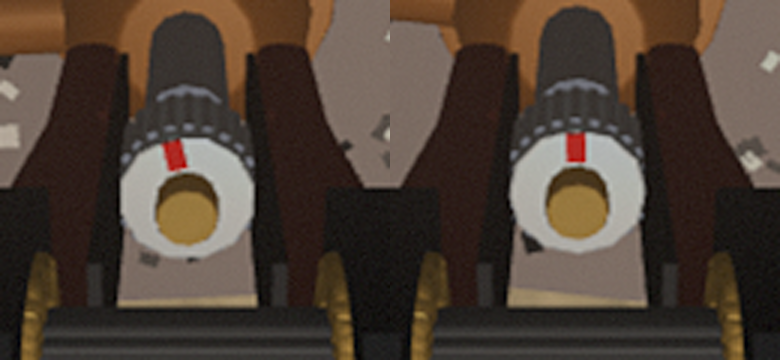

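World angle of the mark is unchanged from before (90° at the same yaw), and the fingers slipped on it a second time at 25 N, so the nut is firmly at its stop. Release and withdraw.

Call:
play_rows --steps '[[[0,0,0,0,0.35],[0,0,0,0,0.35],[0,0,0,0,0.35],[0,0,0,0,0.35],[0,0,-1,0,0.35],[0,0,-2.5,0,0.35],[0,0,-4,0,0.35],[0,0,-5.5,0,0.35],[0,0,-6.6,0,0.35],[0,0,-6.6,0,0.35]]]'

```text
time: 29.02
eef_pos: [0.583, 0.055, 0.233]
tcp_rot: [[0.174, 0.985, 0.005], [0.985, -0.174, 0.0], [0.001, 0.005, -1.0]]
contact_force: [-0.1, -0.4, 0.7]
width: 0.353
```

Call:
play_rows --steps '[[[-2,0,0,0,0.35],[-4,0,0,0,0.35],[-6,0,0,0,0.35],[-6,0,0,0,0.35],[-6,0,0,0,0.35],[-6,0,0,0,0.35],[-6,0,0,0,0.35],[-6,0,0,0,0.35],[-6,0,0,0,0.35],[-6,0,0,0,0.35]]]'

```text
time: 29.85
eef_pos: [0.571, -0.0037, 0.2299]
tcp_rot: [[0.173, 0.985, -0.0], [0.985, -0.173, 0.0], [0.0, -0.0, -1.0]]
contact_force: [0.1, 0.4, 0.2]
width: 0.349
```

```bash
python3 s.py; python3 avg.py 2 pics/w14.png
python3 - <<'E'
from h import *
for n,box in(('w9',(300,130,345,175)),('w14',(300,130,345,175))):
    im=cv2.imread(f'pics/{n}.png'); x0,y0,x1,y1=box; c=im[y0:y1,x0:x1].astype(int)
    m=(c[...,2]>110)&(c[...,1]<75)&(c[...,0]<75); v,u=np.nonzero(m)
    hs=cv2.cvtColor(im[y0:y1,x0:x1],cv2.COLOR_BGR2HSV); w=((hs[...,1]<40)&(hs[...,2]>120)).astype(np.uint8)
    k=cv2.connectedComponentsWithStats(w); i=1+np.argmax(k[2][1:,4]); cnt=np.argwhere(k[1]==i)[:,::-1].astype(np.float32)
    (cx,cy),(a,b),_=cv2.fitEllipse(cv2.convexHull(cnt)); print(n,cx+x0,cy+y0,a,b,np.degrees(np.arctan2(-(v.mean()-cy),u.mean()-cx)))
s=capture('scene')[:,:,::-1]; a=cv2.imread('pics/scene0.png'); d=cv2.absdiff(s,a).max(2)
for n,(x0,y0,x1,y1) in dict(jar=(500,280,535,325),snub=(505,335,535,368),yoke=(160,220,195,255),trans=(118,265,155,318),span=(220,205,245,250),cup=(340,300,430,380)).items(): print(n,d[y0:y1,x0:x1].max(),d[y0:y1,x0:x1].mean())
E
```

```text
29.85 [ 0.571  -0.0037  0.2299] F [0.11 0.44 0.16] M [-0.04  -0.041  0.052] w 0.349 j [-0.128  0.321  1.579  0.     1.242  0.046]
29.95 P [ 0.57095 -0.00387  0.22994] F [ 0.08 -0.01 -0.43] sd [0.16 0.15 0.24] w 0.3515986580329734
w9 322.4867057800293 155.42830848693848 33.937442779541016 34.644500732421875 89.41943079053601
w14 322.4995307922363 155.34465980529785 34.37520217895508 35.26255416870117 94.44389292441254
jar 20 3.396190476190476
snub 20 3.701010101010101
yoke 11 2.984489795918367
trans 19 3.7531871494135647
span 10 2.8044444444444445
cup 16 3.2106944444444445
```

View pics/w14.png

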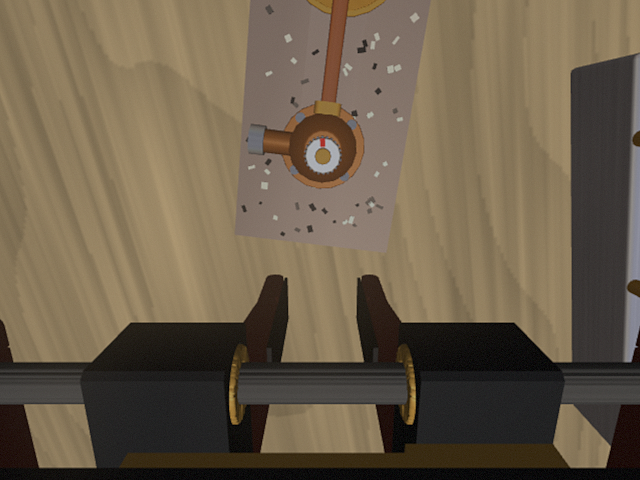

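```bash
python3 -c "
from rig import *
print(sign_off())"
```

```text
the job is handed in; nothing more can be done
None
```

I unscrewed the lock nut to its stop, pressed the freed tip to open the valve, and handed the job in at about 30 s. No verdict was reported.

- **Nut:** I turned it counter-clockwise in three grips of 110°, 80° and 30°, raising the grip with the thread. The fingers slipped in the third grip.
- **Press:** I felt the tip's end at about 184 mm height and pressed with closed fingers to about 10.6 N, roughly 4 mm down. I held it there for over 2.5 s and then let it spring back. The averaged force never read above 10.7 N.
- **Check after the press:** the red mark showed a measured turn of about 190° (3.31 rad, plus the unknown start angle), which is barely above the 3.3 limit. I gripped the nut again at 25 N. It moved at most about 5° more and slipped again, so I take it to be at its stop. This fourth grip came after the press.
- **Disagreement:** the mark's angle before and after that last grip differed by about 5° (89.4° against 94.4°). That is either image noise or a little remaining travel. The final turn is about 190 to 195° plus the start angle.
- **Surroundings:** the scene picture showed no change around the loose parts, including the area of the cup. The arm stood clear with about zero contact force.

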